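# Brace the porcelain jar and twist off its tight cap

### The job

Stand the square porcelain jar right down in the square well of the steel holding block, so that it cannot turn, and let go of it; then twist its tight cap anticlockwise (seen from above), a bit less than a quarter turn, until the threads come free, and lift it straight up just clear. Finish while holding the cap level in the gripper about 2 cm above the mouth of the jar, with the jar still seated in the block. Leave the horse, the watch box and the bangle where they are.

Things in the scene. Friction and masses are not known exactly. Their poses are not given: they have to be found in the camera images.
- jar: White porcelain jar, square body 60 x 60 mm and 70 mm tall, flat sides along its own x and y axes, about 0.45 kg; above it a round threaded neck, hidden by the cap. Origin at the centre of its underside, z up. Starts upright on the counter, 98 mm tall with its cap. Any of its four quarter turns fits the well.
- jar_mouth (a point): Centre of the jar's mouth, 86 mm above its underside, inside the closed cap. The neck carries a coarse two-start quarter-turn thread, whose gaps lie at the jar's +x and -x. A springy gasket here presses the cap up with about 20 N; once the threads are free it pops the cap up some 2 mm. The rim of the cap must rise 12 mm from closed to clear the mouth.
- cap: Ribbed aluminium screw cap, round, 52 mm diameter, 23 mm tall, 70 g; origin at the centre of its lower rim, z up; closed, 75 mm above the jar's underside. Its x axis starts 1.2 to 1.4 rad clockwise of the jar's x. Turned anticlockwise it does not rise; once its x is within about 0.35 rad of the jar's x (either end) it is free and lifts straight off. End stops block it 0.28 rad past that alignment.
- cap_grip (a point): Where to grip the cap: on its axis 18 mm above its lower rim (5 mm below its flat top), the middle of its solid upper 10 mm. Turning takes roughly 0.4 N m, more than an unbraced jar withstands; a grip of about 40 N holds it.
- block: Dark steel holding block fixed to the counter, 116 x 116 mm and 23 mm tall, with a square well open upwards, 66 x 66 mm, sides along the block's x and y axes, its upper edge bevelled 4 mm all round; the well's floor is 6 mm above the counter. Origin at the centre of the underside, z up. In the well the jar can turn at most about 0.1 rad either way.
- well_floor (a point): Centre of the well's floor, where the centre of the jar's underside must rest; 6 mm above the counter.
- horse: White porcelain horse figurine on a 75 x 34 mm plinth, 107 mm tall, loose; origin at the centre of its underside. Leave alone.
- watch_box: Rosewood watch box with a brass seam, 85 x 110 x 70 mm, loose; origin at the centre of its underside. Leave alone.
- bangle: Green jade bangle lying flat, 74 mm outer diameter, 12 mm thick, loose; origin at the centre of its underside. Leave alone.
Mind the look-alikes: they are no part of the job. What is shaped like the block but yellow is not meant.

How it is judged:
On the way, in this order (a step that is already met when the one before it is completed fails the run):
1. the jar stands in the well of the block, released, its cap still closed (horizontal distance between jar and well_floor below 0.006 m and z of jar in the frame of well_floor below 0.003 m and angle between jar's own z axis and vertical below 0.06 rad and contact force between the fingers and jar below 0.3 N and z of cap in the frame of jar below 0.08 m and angle between the x axis of cap and the x axis of jar, either way round above 0.8 rad), for 0.1 s.
2. the cap is twisted to where its threads are free, still down on the seated jar (horizontal distance between jar and well_floor below 0.006 m and z of jar in the frame of well_floor below 0.003 m and angle between jar's own z axis and vertical below 0.06 rad and angle between the x axis of cap and the x axis of jar, either way round below 0.6 rad and z of cap in the frame of jar below 0.084 m).
At the end, for the whole second after the job is handed in: The jar stands in the well (centre within 6 mm, underside within 3 mm of the floor, tilt under 0.06 rad), untouched by the fingers; the fingers hold the cap still, level within 0.15 rad, its rim 3 to 45 mm above the jar's mouth and within 15 mm of the jar's axis, not touching the jar (horizontal distance between jar and well_floor below 0.006 m and z of jar in the frame of well_floor below 0.003 m and angle between jar's own z axis and vertical below 0.06 rad and z of cap in the frame of jar between 0.089 and 0.131 m and horizontal distance between cap and jar below 0.015 m and angle between cap's own z axis and vertical below 0.15 rad and contact force between the fingers and cap above 1 N and contact force between cap and jar below 0.2 N and contact force between the fingers and jar below 0.3 N and linear speed of cap below 0.03 m/s); the arm keeps its last pose, push and grip.
It fails at once if the horse is disturbed (distance of horse from where it was at the start of the episode above 0.02 m).
It fails at once if the watch box is disturbed (distance of watch_box from where it was at the start of the episode above 0.02 m).
It fails at once if the bangle is disturbed (distance of bangle from where it was at the start of the episode above 0.02 m).
It fails at once if the jar is tipped over (angle between jar's own z axis and vertical above 0.6 rad).
It also fails if it takes over 54 s, if anything falls off the work surface, if the arm or the gripper's body presses on something with over 40 N, if the wrist force passes 120 N, or if a joint passes its speed limit or range.

### The arm

A 7-joint arm with a two-finger parallel gripper is mounted at the origin on the work surface. World frame = base frame: x ahead of the robot, y to its left, z up, the work surface at z = 0. Lengths are in m, angles in rad, forces in N, time in s.
With the tool pointing down it reaches from about 0.4 to 0.875 m from the base axis. Payload 19.3 kg.
Tool frame: the origin (TCP) lies at the very end of the fingers, on their centre line; the grasp point (between the pads) lies 19 mm behind it; z points along the fingers, y is the line along which they close (so a half turn about z gives the same grasp; the last joint's range is limited). The gripper opens to 85 mm and grips with 20 to 120 N. Pads are 22 mm wide; open, the fingers measure 114 mm over their backs; the gripper's body (76 mm by 85 mm) begins 54 mm behind the grasp point. The pads swing forward as they close: fully open they stand 13 mm farther back than shut.
Start: joints at [-0.07, 0.521, -0.036, 1.599, 0.021, 1.021, -0.113], TCP at [0.625, -0, 0.231] pointing down, gripper open.
Joint ranges: [-2.91, 2.91], [-0.3, 2.13], [-1.5, 1.42], [0.17, 2.43], [-1.26, 4.41], [0.16, 1.93], [-2.52, 2.52]. Speed limits (rad/s): [1.89, 1.89, 2.39, 2.39, 3.01, 3.01, 3.01].

### API

Orientations are given as [roll, pitch, yaw] about the fixed x, y, z axes, in that order (R = Rz(yaw) Ry(pitch) Rx(roll)).
In Python, from workcell import bot gives the robot as it stands. The module is installed in compiled form; this text tells all that it offers.
- The arm moves only by the tool apply_moves, never from a script. Its arguments are lists of equal length, an entry for each row: "claw": the finger opening in m, from 0 to 0.0854; "xyz": the shift along the tool's x, y, z in m, a list of three; "twist": the turn, a rotation vector about the tool's x, y, z in rad, a list of three. A call has 1 to 20 rows; each row shifts and turns the commanded pose from where the row before left it, along the tool's axes as they then stand; what a row does not reach is not made up. A row lasts 1/10 s, in which the tool goes at most 50 mm and 8.59 degrees, less where a joint would pass 70% of its speed; a pose out of reach is approached as far as the arm can. A call with a gripper value outside its range is refused whole. The fingers move at their own pace and stop on an object; "force" is the grip in N (left out, the last holds). Time passes only in rows, so rows that do not move let the fingers close. It gives the time, the measured TCP pose, the force, the opening and the grip force at its end, in the units of the state.
- bot.observe(): the state, without advancing time (a new reading comes with each control period).
- bot.grab_frame(name): name is "scene" or "side" or "wrist"; returns a dict with "img" (384x512x3 uint8, red, green, blue), "vfov" (degrees; the focal length in pixels is half the picture's height over the tangent of half this angle, whatever the lens; pixels are square), "cx", "cy" (the principal point, pixels), "view" (4x4, takes a point from world to camera coordinates). Camera axes: x right, y up, looking along -z (the intrinsics and any distortion apply to the point x, -y, -z); pixel columns grow to the right and rows downward; lengths in m; the calibration is good to about 2 mm. A picture is of the moment at which its call begins. There is no depth.
- bot.job_done(): hands the job in; it is judged then, once.
Trained networks look in the newest picture that a camera, given by its name, has taken for a name from the list of things; names that differ only in an ending like _2 or _b are one class to them, and where a whole thing is asked for, a point or a joint stands for the part that bears it (a point fixed in the world has none). Each returns a list of dicts, best first, with "score" (0 to 1); they miss things now and then, are a little off and sometimes report something else, mostly with a low value. They report only what shows in the picture. A call takes as long as a camera call. They do not tell look-alikes from the thing itself.
- bot.find_in(camera, query): "position" ([x, y, z] in m, in world coordinates, good to about 4 mm: the middle of the surface that is visible of it).
The state is a dict: "clock": time; "qpos": joint angles; "qd": joint speeds; "joint_efforts": joint torques, N m; "position": TCP position; "tool_rot": TCP orientation; "force": force on the tool from outside, world axes, zero at the start; "moment": the same for the moment, N m; "grip_width": finger opening in m; "finger_force": force on a finger pad.
Only numpy, scipy, OpenCV 4.12 (cv2) and the standard library are available. Lean on these libraries where they do the work, as an engineer would, in place of code of your own. Each camera call takes 0.05 s, during which the arm holds its last target. There are 200 camera calls.

## Working session

There is one attempt and no reset: what is moved stays moved. The work goes in short steps, Python scripts to look and compute and a tool call to move; the robot and the scene stay as the last step left them, time stands still between calls to the robot, and variables do not carry over. Pictures are saved under pics/ and viewed, at most 10 in all, crops included, and the job is handed in when it is done.

Besides the shell and the picture viewer there is one more tool, called after "Request:" as name(argument=value, ...) on one line, values as JSON. apply_moves: Moves the arm, as the interface text tells. Its arguments: {"type":"object","properties":{"claw":{"type":"array"},"xyz":{"type":"array"},"twist":{"type":"array"},"force":{"type":"number"}},"required":["claw","xyz","twist"]}

```bash
mkdir -p pics
cat > h.py <<'E'
import numpy as np, cv2
from workcell import bot
def grab(n,f=None):
    d=bot.grab_frame(n)
    if f: cv2.imwrite('pics/'+f,d['img'][:,:,::-1])
    return d
def proj(d,p):
    p=np.atleast_2d(p); c=(np.c_[p,np.ones(len(p))]@d['view'].T)[:,:3]
    f=192/np.tan(np.radians(d['vfov']/2)); return np.c_[d['cx']+f*c[:,0]/-c[:,2], d['cy']+f*-c[:,1]/-c[:,2]]
def ray(d,u,z):
    f=192/np.tan(np.radians(d['vfov']/2)); V=d['view'];R=V[:3,:3]
    o=-R.T@V[:3,3]; r=R.T@np.array([(u[0]-d['cx'])/f,-(u[1]-d['cy'])/f,-1]); return o+r*(z-o[2])/r[2]
E
python3 - <<'E'
from h import *
a=grab('scene');b=grab('side')
print({k:v for k,v in a.items() if k!='img'}, b.keys(), b['view'])
for c in('scene','side'):
  for q in('jar','cap','block','horse','watch_box','bangle'):
    print(c,q,[(round(r['score'],2),np.round(r['position'],3).tolist()) for r in bot.find_in(c,q)][:4])
im=np.vstack([a['img'],b['img']])
cv2.imwrite('pics/1.png',cv2.resize(im[:,:,::-1],None,fx=.78,fy=.78,interpolation=cv2.INTER_AREA))
E
```

```text
{'vfov': 54.592139456017506, 'cx': 259.883420560428, 'cy': 190.4793241839523, 'view': array([[ 0.78210049,  0.62314881,  0.00209259, -0.39662138],
       [-0.47351895,  0.59211365,  0.65205923,  0.18603174],
       [ 0.40509088, -0.51096672,  0.75816514, -1.37191618],
       [ 0.        ,  0.        ,  0.        ,  1.        ]])} dict_keys(['img', 'vfov', 'cx', 'cy', 'view']) [[-0.85976394 -0.51068657  0.00227983  0.45833723]
 [ 0.38726058 -0.64904751  0.65480269 -0.24145234]
 [-0.33291922  0.56385863  0.75579642 -0.89106179]
 [ 0.          0.          0.          1.        ]]
scene jar [(0.77, [0.529, 0.098, 0.046])]
scene cap [(0.63, [0.515, 0.116, 0.1])]
scene block [(0.95, [0.551, -0.187, 0.025]), (0.62, [0.341, -0.253, 0.021])]
scene horse [(0.93, [0.683, -0.025, 0.063]), (0.74, [0.517, 0.114, 0.098])]
scene watch_box [(0.55, [0.48, 0.419, 0.045]), (0.33, [0.53, 0.099, 0.046])]
scene bangle [(0.74, [0.57, -0.379, 0.012])]
side jar []
side cap [(0.62, [0.51, 0.132, 0.103])]
side block [(0.86, [0.34, -0.241, 0.022]), (0.57, [0.545, -0.175, 0.023])]
side horse [(0.77, [0.663, -0.001, 0.056])]
side watch_box [(0.78, [0.425, 0.415, 0.072])]
side bangle [(0.53, [0.567, -0.372, 0.012])]
```

View pics/1.png

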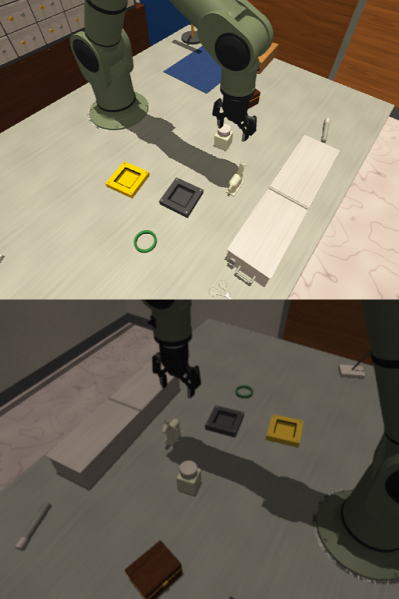

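Scene picture (scaled): the dark block is at (181,196), the yellow look-alike at (127,180) and the jar at (223,135). Only the dark one fits "dark steel". I'll confirm it in an enlarged crop.

Run:
```python
from h import *
a=grab('scene');b=grab('side');w=grab('wrist')
s=bot.observe();print(s['position'],s['tool_rot'],s['clock'],s['grip_width'])
def crop(d,p,r):
    u,v=proj(d,p)[0].astype(int);print(u-r,v-r);return cv2.resize(d['img'][v-r:v+r,u-r:u+r],(300,300),interpolation=cv2.INTER_CUBIC)
J=[.512,.12,.06];B=[.547,-.18,.02]
im=np.vstack([np.hstack([crop(a,J,35),crop(b,J,35)]),np.hstack([crop(a,B,50),cv2.resize(w['img'],(300,300))])])
cv2.imwrite('pics/2.png',im[:,:,::-1])
```

```text
[ 6.24982678e-01 -2.40817244e-05  2.31277824e-01] [-3.14152958e+00  1.04684303e-06  1.57071732e+00] 0.85 0.08526330461454616
249 138
208 187
181 199
```

View pics/2.png

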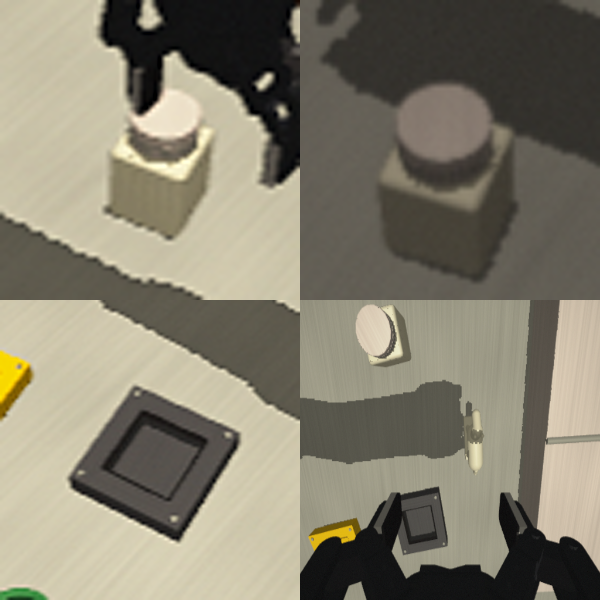

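The crop confirms it: the dark steel block at scene ~(230,255), the yellow one cut off beside it at the left, and the jar with its pinkish cap at ~(285,178). Moving towards the jar for a close look.

Request:
apply_moves(claw=[0.0854,0.0854,0.0854,0.0854,0.0854], xyz=[[0.01,-0.028,0],[0.01,-0.028,0],[0.01,-0.028,0],[0.01,-0.028,0],[0,0,0]], twist=[[0,0,0],[0,0,0],[0,0,0],[0,0,0],[0,0,0]])

```text
clock: 1.35
position: [0.5104, 0.0412, 0.2317]
tool_rot: [-3.141, -0.0, 1.573]
force: [1.6, -0.2, 1.0]
grip_width: 0.0852
finger_force: 0.0
```

Run:
```python
from h import *
w=grab('wrist');np.save('w.npy',w,allow_pickle=True)
s=bot.observe();print(s['position'],s['tool_rot'],s['clock'])
print([(r['score'],r['position']) for q in('jar','cap') for r in bot.find_in('wrist',q)], -w['view'][:3,:3].T@w['view'][:3,3])
u,v=proj(w,[.512,.12,.06])[0].astype(int);print(u,v)
x0=max(u-80,0);y0=max(v-70,0);c=w['img'][y0:y0+140,x0:x0+160];print(x0,y0)
cv2.imwrite('pics/3.png',cv2.resize(c[:,:,::-1],None,fx=4.9,fy=4.2*1.0,interpolation=cv2.INTER_CUBIC) if 0 else cv2.resize(c[:,:,::-1],None,fx=4,fy=4,interpolation=cv2.INTER_CUBIC))
```

```text
[0.51216969 0.04053    0.23183489] [ 3.14110981e+00 -1.48948958e-04  1.57198916e+00] 1.4
[(0.71, [0.5104, 0.1289, 0.0659]), (0.7, [0.5135, 0.1271, 0.1])] [0.5121426  0.12090759 0.37474651]
256 97
176 27
```

View pics/3.png

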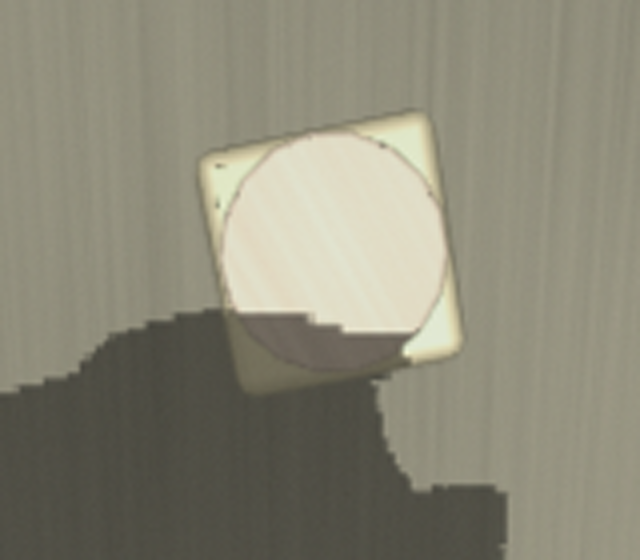

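Wrist picture: the jar from above. Its shoulder corners in the crop are about (199,157), (428,110), (462,355), (242,393), and the cap circle is centred at (335,251).

Run:
```python
from h import *
w=np.load('w.npy',allow_pickle=True).item()
k=np.array([(199,157),(428,110),(462,355),(242,393)])/4+[176,27]
P=np.array([ray(w,u,.068)[:2] for u in k]);print(P,P.mean(0),np.linalg.norm(np.roll(P,-1,0)-P,axis=1))
for i in range(4):
  d=P[(i+1)%4]-P[i];print((np.degrees(np.arctan2(d[1],d[0]))+45)%90-45)
print(ray(w,np.array([335,251])/4+[176,27],.098), 'cap')
print([(n,proj(w,p)[0]) for n,p in(('tcp',[.512,.0405,.23]),)])
```

```text
[[0.48227171 0.14878871]
 [0.53777002 0.15936203]
 [0.54827649 0.10217413]
 [0.4916947  0.09249684]] [0.51500323 0.12570543] [0.05649653 0.05814501 0.05740339 0.0570751 ]
10.78650547034163
10.410194617120624
9.705497031747768
9.502923763354147
[0.51522619 0.12662973 0.098     ] cap
[('tcp', array([255.69392712, 247.31024336]))]
```

Request:
apply_moves(claw=[0.0854,0.0854,0.0854,0.0854,0.0854,0.0854,0.0854,0.0854,0.0854,0.0854,0.0854,0.0854], xyz=[[0.029,0.001,0],[0.029,0.001,0],[0.0275,0.001,0],[0,0,0.02],[0,0,0.03],[0,0,0.03],[0,0,0.03],[0,0,0.03],[0,0,0.03],[0,0,0.024],[0,0,0],[0,0,0]], twist=[[0,0,0],[0,0,0],[0,0,-0.088],[0,0,-0.088],[0,0,0],[0,0,0],[0,0,0],[0,0,0],[0,0,0],[0,0,0],[0,0,0],[0,0,0]])

```text
clock: 2.7
position: [0.5163, 0.1258, 0.0374]
tool_rot: [-3.141, -0.0, 1.749]
force: [0.4, 0.4, -0.8]
grip_width: 0.0851
finger_force: 0.0
```

Request:
apply_moves(claw=[0.05,0.05,0.05,0.05,0.05,0.05,0.05,0.05,0.05,0.05,0.05], xyz=[[0,0,0],[0,0,0],[0,0,0],[0,0,0],[0,0,0],[0,0,0],[0,0,-0.015],[0,0,-0.025],[0,0,-0.03],[0,0,-0.03],[0,0,0]], twist=[[0,0,0],[0,0,0],[0,0,0],[0,0,0],[0,0,0],[0,0,0],[0,0,0],[0,0,0],[0,0,0],[0,0,0],[0,0,0]], force=60)

```text
clock: 3.8
position: [0.5178, 0.126, 0.1413]
tool_rot: [3.135, -0.001, 1.747]
force: [1.1, -0.2, -4.5]
grip_width: 0.0592
finger_force: 68.3
```

Run:
```python
from h import *
w=grab('wrist');b=grab('side');a=grab('scene')
np.save('w.npy',a,allow_pickle=True);np.save('b.npy',b,allow_pickle=True)
s=bot.observe();print(s['position'],s['tool_rot'],s['force'],s['qpos'])
for c in('wrist','side','scene'):print([(r['score'],r['position']) for r in bot.find_in(c,'block')])
def crop(d,p,r):
    u,v=proj(d,p)[0].astype(int);print(u-r,v-r);return cv2.resize(d['img'][v-r:v+r,u-r:u+r],(400,400),interpolation=cv2.INTER_CUBIC)
B=[.547,-.18,.02]
im=np.hstack([crop(a,B,40),crop(b,B,40)])
im=np.vstack([im,np.zeros((200,800,3),np.uint8)]);im[400:,:267]=cv2.resize(w['img'],(267,200));cv2.imwrite('pics/4.png',im[:,:,::-1])
```

```text
[0.51570121 0.12533346 0.13705908] [-3.14146668e+00  7.70705396e-05  1.74694692e+00] [ 0.73630646 -0.72232584 -5.73118272] [-0.26246638  0.50173788 -0.11741561  1.92967151  0.08611525  0.71506711
 -0.25446722]
[]
[(0.74, [0.549, -0.1747, 0.0192])]
[(0.86, [0.3417, -0.2539, 0.0195]), (0.74, [0.5532, -0.187, 0.0253]), (0.66, [0.5252, 0.0993, 0.1399])]
191 209
248 113
```

View pics/4.png

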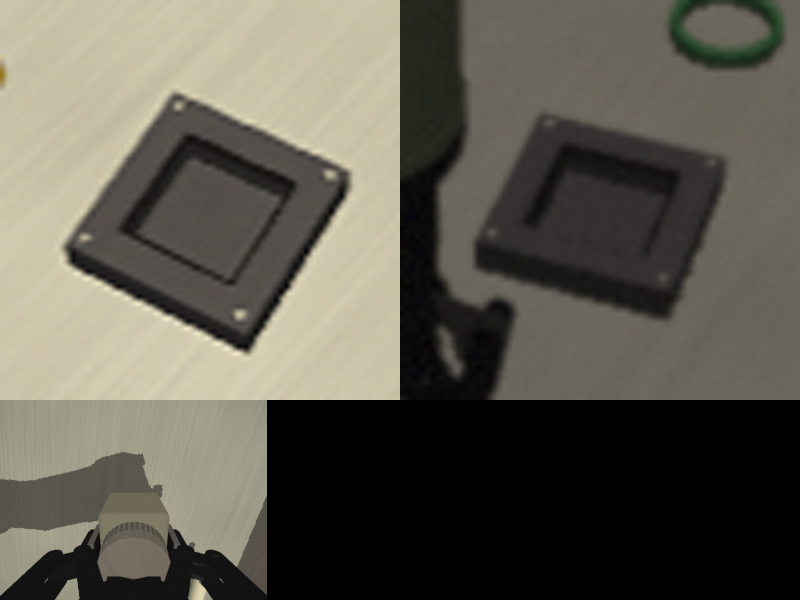

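Scene and side crops: the empty dark block. Its screw heads are at scene (179,106), (330,175), (240,315), (84,238) and side (149,122), (310,162), (263,278), (91,232) in crop pixels. The wrist picture shows the jar held between the fingers.

Run:
```python
from h import *
for f,o,k in(('w.npy',(191,209),[(179,106),(330,175),(240,315),(84,238)]),('b.npy',(248,113),[(149,122),(310,162),(263,278),(91,232)])):
  d=np.load(f,allow_pickle=True).item()
  k=np.array(k)/5+o
  P=np.array([ray(d,u,.023)[:2] for u in k]);print(P,P.mean(0),np.linalg.norm(np.roll(P,-1,0)-P,axis=1))
  print([round((np.degrees(np.arctan2(*(P[(i+1)%4]-P[i])[::-1]))+45)%90-45,1) for i in range(4)])
```

```text
[[ 0.49476705 -0.1391049 ]
 [ 0.59301077 -0.1209618 ]
 [ 0.61052001 -0.21947396]
 [ 0.51262446 -0.23736418]] [ 0.55273057 -0.17922621] [0.09990496 0.10005609 0.09951682 0.09986878]
[np.float64(10.5), np.float64(10.1), np.float64(10.4), np.float64(10.3)]
[[ 0.60720037 -0.22151693]
 [ 0.50893283 -0.23951761]
 [ 0.48974003 -0.1412589 ]
 [ 0.59018508 -0.12338817]] [ 0.54901458 -0.1814204 ] [0.09990262 0.10011562 0.10202241 0.09959304]
[np.float64(10.4), np.float64(11.1), np.float64(10.1), np.float64(9.8)]
```

Request:
apply_moves(claw=[0.05,0.05,0.05,0.05,0.05,0.05,0.05,0.05,0.05,0.05,0.05,0.05,0.05,0.05,0.05], xyz=[[-0.015,-0.001,0],[-0.03,-0.002,0],[-0.034,-0.002,0],[-0.034,-0.002,0],[-0.034,-0.002,0],[-0.034,-0.002,0],[-0.034,-0.002,0],[-0.034,-0.002,0],[-0.034,-0.002,0],[-0.024,-0.0007,0],[0,0,0],[0,0,0.02],[0,0,0.02],[0,0,0.02],[0,0,0]], twist=[[0,0,0],[0,0,0],[0,0,0],[0,0,0],[0,0,0],[0,0,0],[0,0,0],[0,0,0],[0,0,0],[0,0,0],[0,0,0],[0,0,0],[0,0,0],[0,0,0],[0,0,0]])

```text
clock: 5.6
position: [0.5504, -0.1794, 0.0746]
tool_rot: [-3.137, -0.002, 1.747]
force: [-0.6, -0.6, -4.1]
grip_width: 0.0587
finger_force: 67.8
```

Run:
```python
from h import *
w=grab('wrist');b=grab('side');a=grab('scene')
for n,d in zip('wba',(w,b,a)): np.save(n+'.npy',d,allow_pickle=True)
s=bot.observe();print(s['position'],s['tool_rot'],s['force'],s['qpos'])
def crop(d,p,r):
    u,v=proj(d,p)[0].astype(int);print(u-r,v-r);return cv2.resize(d['img'][v-r:v+r,u-r:u+r],(400,400),interpolation=cv2.INTER_CUBIC)
B=[.551,-.18,.045]
im=np.vstack([np.hstack([crop(a,B,40),crop(b,B,40)]),np.zeros((200,800,3),np.uint8)]);im[400:,:267]=cv2.resize(w['img'],(267,200));cv2.imwrite('pics/5.png',im[:,:,::-1])
```

```text
[ 0.55248148 -0.17996964  0.07786611] [3.14136731e+00 1.30182621e-04 1.74679415e+00] [-0.4323833  -0.8239815  -3.94508624] [ 0.27698086  0.655135   -0.09105374  1.83115954  0.09065404  0.65903555
  0.30897323]
191 205
248 106
```

View pics/5.png

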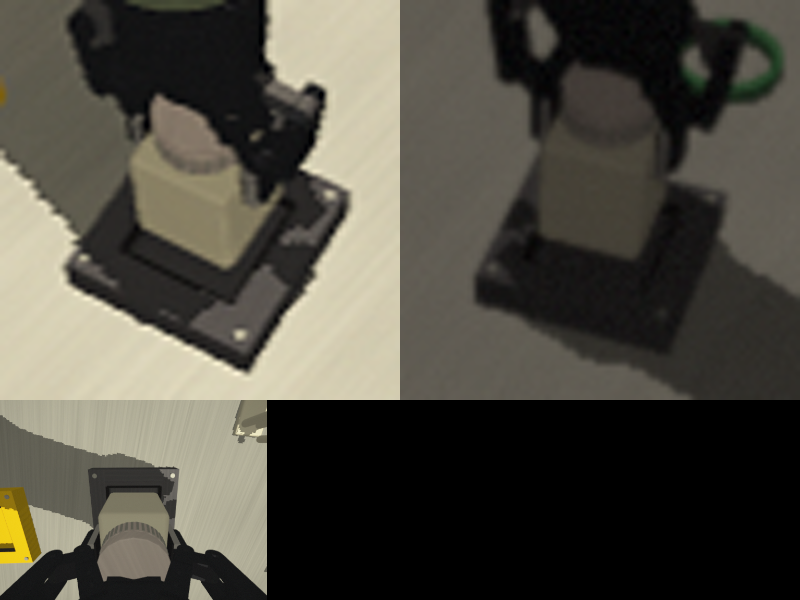

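Scene crop: the jar's bottom corners at (138,219) and (230,268). Side crop: (141,231) and (232,258). The jar hovers over the well.

Run:
```python
from h import *
t=np.radians(10.2);R=np.array([[np.cos(t),-np.sin(t)],[np.sin(t),np.cos(t)]])
C=(R@(np.array([[1,1],[1,-1],[-1,-1],[-1,1]]).T*.029)).T
for f,o,k,bc in(('a.npy',(191,205),[(138,219),(230,268)],(.5527,-.1792)),('b.npy',(248,106),[(141,231),(232,258)],(.549,-.1814))):
  d=np.load(f,allow_pickle=True).item()
  P=[ray(d,np.array(u)/5+o,.0405)[:2] for u in k];print(P)
  for p in P:
    e=p-C-bc; i=np.argmin(np.linalg.norm(e,axis=1)); print('jar-block',e[i])
```

```text
[array([ 0.52738525, -0.20746954]), array([ 0.5869219 , -0.19915728])]
jar-block [-0.00190854  0.00540759]
jar-block [0.00054476 0.00344893]
[array([ 0.57172804, -0.14747199]), array([ 0.5174795 , -0.15465774])]
jar-block [-0.00067817  0.00025088]
jar-block [0.00215663 0.00333605]
```

Both cameras put the jar about 3 mm too far along +y, so I'll correct that and lower in steps.

Request:
apply_moves(claw=[0.05,0.05,0.05,0.05,0.05,0.05], xyz=[[-0.003,0,0],[0,0,0.007],[0,0,0.007],[0,0,0.006],[0,0,0.004],[0,0,0]], twist=[[0,0,0],[0,0,0],[0,0,0],[0,0,0],[0,0,0],[0,0,0]])

```text
clock: 6.35
position: [0.5525, -0.1826, 0.0525]
tool_rot: [-3.141, -0.0, 1.747]
force: [-0.2, -0.6, -5.0]
grip_width: 0.059
finger_force: 68.1
```

Request:
apply_moves(claw=[0.05,0.05,0.05,0.05,0.05], xyz=[[0,0,0.004],[0,0,0.003],[0,0,0.002],[0,0,0.0015],[0,0,0]], twist=[[0,0,0],[0,0,0],[0,0,0],[0,0,0],[0,0,0]])

```text
clock: 6.85
position: [0.5528, -0.1828, 0.0447]
tool_rot: [3.141, 0.0, 1.747]
force: [-13.3, 4.8, 37.4]
grip_width: 0.0589
finger_force: 73.0
```

Request:
apply_moves(claw=[0.0854,0.0854,0.0854,0.0854,0.0854], xyz=[[0,0,0],[0,0,0],[0,0,0],[0,0,0],[0,0,0]], twist=[[0,0,0],[0,0,0],[0,0,0],[0,0,0],[0,0,0]])

```text
clock: 7.35
position: [0.5529, -0.1828, 0.0427]
tool_rot: [-3.142, -0.0, 1.747]
force: [-0.0, -0.2, -0.6]
grip_width: 0.0854
finger_force: 0.0
```

Run:
```python
from h import *
w=grab('wrist');b=grab('side');a=grab('scene')
for n,d in zip('wba',(w,b,a)): np.save(n+'.npy',d,allow_pickle=True)
s=bot.observe();print(s['position'],s['tool_rot'],s['force'],s['moment'])
def crop(d,p,r):
    u,v=proj(d,p)[0].astype(int);print(u-r,v-r);return cv2.resize(d['img'][v-r:v+r,u-r:u+r],(400,400),interpolation=cv2.INTER_CUBIC)
B=[.551,-.18,.045]
im=np.vstack([np.hstack([crop(a,B,40),crop(b,B,40)]),np.zeros((200,800,3),np.uint8)]);im[400:,:267]=cv2.resize(w['img'],(267,200));cv2.imwrite('pics/6.png',im[:,:,::-1])
```

```text
[ 0.55278309 -0.18283804  0.04271009] [-3.14142705e+00 -4.89648728e-05  1.74677151e+00] [-0.0589805  -0.24907206 -0.64362149] [ 0.02564604  0.05824363 -0.02255462]
191 205
248 106
```

View pics/6.png

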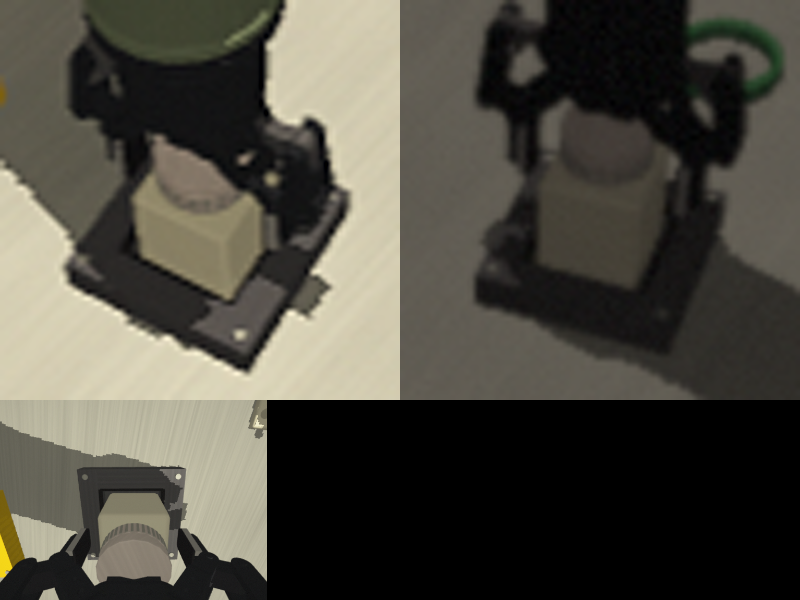

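Jar looks seated: its bottom edge is sunk below the block's top on both views, and the fingers are open. I'll rise and back off to look straight down on the cap.

Request:
apply_moves(claw=[0.0854,0.0854,0.0854,0.0854,0.0854,0.0854,0.0854,0.0854,0.0854,0.0854,0.0854], xyz=[[0,0,-0.01],[0,0,-0.02],[0,0,-0.03],[0,0,-0.03],[0,0,-0.035],[0,0,-0.035],[0,0,-0.028],[-0.028,0,0],[-0.028,0,0],[-0.029,0,0],[0,0,0]], twist=[[0,0,0],[0,0,0],[0,0,0],[0,0,0],[0,0,0],[0,0,0],[0,0,0],[0,0,0],[0,0,0],[0,0,0],[0,0,0]])

```text
clock: 8.6
position: [0.5672, -0.2706, 0.2314]
tool_rot: [-3.141, 0.002, 1.743]
force: [-1.1, 0.4, 0.4]
grip_width: 0.0857
finger_force: 0.0
```

Run:
```python
from h import *
bot.grab_frame('side');w=grab('wrist');np.save('w.npy',w,allow_pickle=True)
s=bot.observe();print(s['position'],s['tool_rot'],s['clock'],s['qpos'])
u,v=proj(w,[.5515,-.181,.06])[0].astype(int)
x0=max(u-75,0);y0=max(v-70,0);c=w['img'][y0:y0+140,x0:x0+150];print(x0,y0)
cv2.imwrite('pics/7.png',cv2.resize(c[:,:,::-1],None,fx=4,fy=4,interpolation=cv2.INTER_CUBIC))
```

```text
[ 0.56750826 -0.26672105  0.23117681] [ 3.14147218e+00 -1.25202451e-04  1.74592890e+00] 8.7 [ 0.4023579   0.52548003 -0.08513564  1.59190499  0.04969106  1.02628309
  0.47804264]
179 16
```

View pics/7.png

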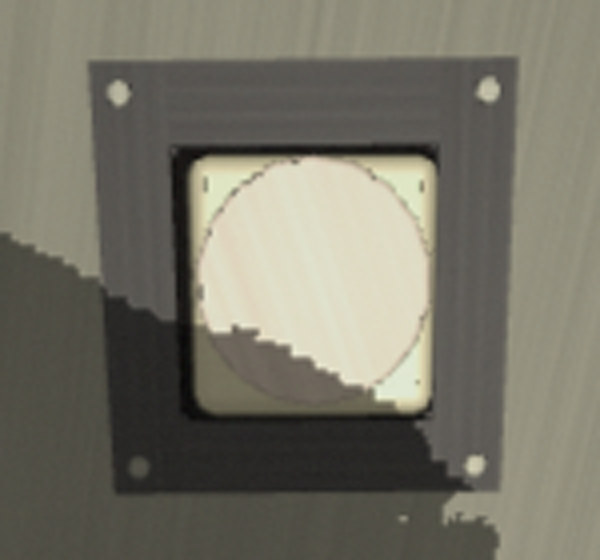

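The jar sits squarely in the well. Cap ellipse centre is about (315,279); the screws are at (119,92), (488,89), (475,465), (139,467).

Run:
```python
from h import *
w=np.load('w.npy',allow_pickle=True).item();o=[179,16]
P=np.array([ray(w,np.array(k)/4+o,.023)[:2] for k in[(119,92),(488,89),(475,465),(139,467)]]);b=P.mean(0);print(b,np.linalg.norm(np.roll(P,-1,0)-P,axis=1))
c=ray(w,np.array([314.5,279.5])/4+o,.104)[:2];print('cap',c,c-b)
for L in(198,431): print(ray(w,np.array([L,279])/4+o,.104))
y=bot.observe()['tool_rot'][2];d=c-bot.observe()['position'][:2]
print('tool shift',d@[np.cos(y),np.sin(y)],d@[np.sin(y),-np.cos(y)])
```

```text
[ 0.55270847 -0.1808418 ] [0.10023306 0.10069633 0.10039889 0.10054625]
cap [ 0.55500865 -0.18094283] [ 0.00230018 -0.00010103]
[ 0.52986598 -0.18526083  0.104     ]
[ 0.58011658 -0.17642199  0.104     ]
tool shift 0.08664402739138465 0.0026374721083718667
```

Request:
apply_moves(claw=[0.0854,0.0854,0.0854,0.0854,0.0854,0.0854,0.0854,0.0854,0.0854,0.0854,0.0854], xyz=[[0.029,0.001,0],[0.029,0.001,0],[0.0286,0.0006,0],[0,0,0.02],[0,0,0.03],[0,0,0.03],[0,0,0.03],[0,0,0.02],[0,0,0.015],[0,0,0.005],[0,0,0]], twist=[[0,0,0],[0,0,0],[0,0,0],[0,0,0],[0,0,0],[0,0,0],[0,0,0],[0,0,0],[0,0,0],[0,0,0],[0,0,0]])

```text
clock: 9.8
position: [0.5551, -0.1804, 0.0809]
tool_rot: [-3.141, -0.0, 1.747]
force: [0.5, -0.9, -0.1]
grip_width: 0.0855
finger_force: 0.0
```

Request:
apply_moves(claw=[0.0854,0.0854], xyz=[[0,0,0],[0,0,0]], twist=[[0,0,0],[0,0,0]])

```text
clock: 10.0
position: [0.5556, -0.1809, 0.0818]
tool_rot: [3.14, 0.001, 1.747]
force: [-0.2, 0.3, -0.0]
grip_width: 0.0851
finger_force: 0.0
```

Position good; close on the cap.

Request:
apply_moves(claw=[0.042,0.042,0.042,0.042,0.042,0.042,0.042], xyz=[[0,0,0],[0,0,0],[0,0,0],[0,0,0],[0,0,0],[0,0,0],[0,0,0]], twist=[[0,0,0],[0,0,0],[0,0,0],[0,0,0],[0,0,0],[0,0,0],[0,0,0]], force=60)

```text
clock: 10.7
position: [0.5548, -0.181, 0.0813]
tool_rot: [-3.141, 0.0, 1.746]
force: [-4.8, 0.1, 10.2]
grip_width: 0.0502
finger_force: 60.2
```

Request:
apply_moves(claw=[0.042,0.042,0.042,0.042,0.042,0.042,0.042], xyz=[[0,0,0],[0,0,0],[0,0,0],[0,0,0],[0,0,0],[0,0,0],[0,0,0]], twist=[[0,0,-0.08],[0,0,-0.1],[0,0,-0.1],[0,0,-0.1],[0,0,-0.1],[0,0,-0.1],[0,0,0]])

```text
clock: 11.4
position: [0.5551, -0.1809, 0.0811]
tool_rot: [3.141, 0.0, 2.329]
force: [-1.2, 1.4, 5.5]
grip_width: 0.0501
finger_force: 61.7
```

```bash
python3 -c "
from h import *
s=bot.observe()
for k in('position','tool_rot','force','moment','qpos'):print(k,np.round(s[k],3))"
```

```text
position [ 0.555 -0.181  0.081]
tool_rot [3.141 0.    2.329]
force [-1.163  1.419  5.535]
moment [0.331 0.229 0.091]
qpos [ 0.387  0.662 -0.248  1.816  0.238  0.693  0.764]
```

Request:
apply_moves(claw=[0.042,0.042,0.042,0.042,0.042], xyz=[[0,0,0],[0,0,0],[0,0,0],[0,0,0],[0,0,0]], twist=[[0,0,-0.1],[0,0,-0.1],[0,0,-0.1],[0,0,-0.1],[0,0,0]])

```text
clock: 11.9
position: [0.5551, -0.1811, 0.0815]
tool_rot: [-3.141, 0.0, 2.728]
force: [-6.1, 0.0, 16.0]
grip_width: 0.05
finger_force: 62.8
```

Request:
apply_moves(claw=[0.042,0.042,0.042,0.042], xyz=[[0,0,0],[0,0,0],[0,0,0],[0,0,0]], twist=[[0,0,-0.1],[0,0,-0.1],[0,0,-0.1],[0,0,0]])

```text
clock: 12.3
position: [0.5549, -0.181, 0.0815]
tool_rot: [-3.141, -0.0, 3.028]
force: [-5.6, 0.2, 16.6]
grip_width: 0.0504
finger_force: 62.9
```

Run:
```python
from h import *
b=grab('side');a=grab('scene');w=grab('wrist')
s=bot.observe()
for k in('position','tool_rot','force','moment','qpos'):print(k,np.round(s[k],3))
def crop(d,p,r):
    u,v=proj(d,p)[0].astype(int);return cv2.resize(d['img'][v-r:v+r,u-r:u+r],(400,400),interpolation=cv2.INTER_CUBIC)
B=[.551,-.18,.06]
im=np.vstack([np.hstack([crop(a,B,40),crop(b,B,40)]),np.zeros((200,800,3),np.uint8)]);im[400:,:267]=cv2.resize(w['img'],(267,200));cv2.imwrite('pics/8.png',im[:,:,::-1])
```

```text
position [ 0.555 -0.181  0.082]
tool_rot [-3.141 -0.     3.024]
force [-5.774  1.172 15.8  ]
moment [0.296 1.325 0.106]
qpos [ 0.512  0.684 -0.429  1.809  0.403  0.736  1.319]
```

View pics/8.png

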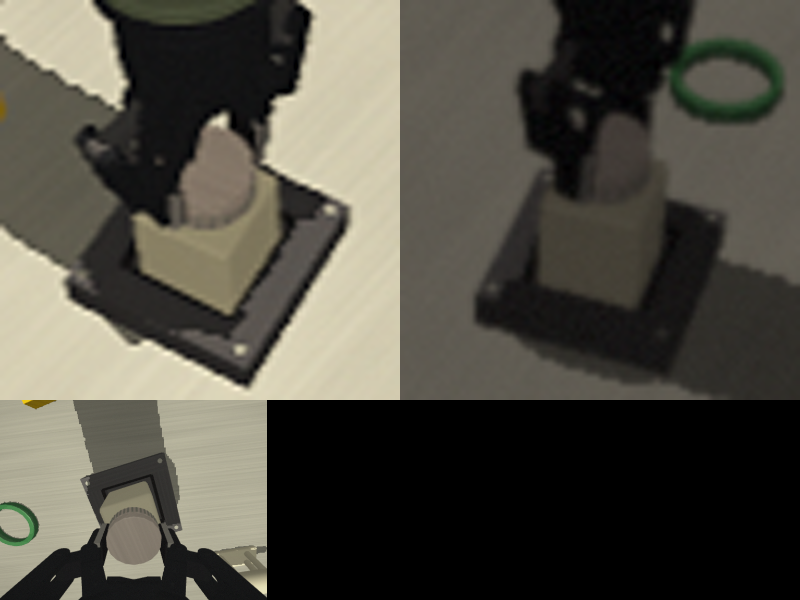

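The picture shows the cap gripped and turned, with the jar still seated. The upward push on the gripper rose from 5 to 16 N, which is the gasket load, so the threads are free. Lifting straight up, slowly at first.

Request:
apply_moves(claw=[0.042,0.042,0.042,0.042,0.042], xyz=[[0,0,-0.001],[0,0,-0.002],[0,0,-0.002],[0,0,-0.001],[0,0,0]], twist=[[0,0,0],[0,0,0],[0,0,0],[0,0,0],[0,0,0]])

```text
clock: 12.95
position: [0.555, -0.1808, 0.0868]
tool_rot: [-3.142, -0.0, 3.026]
force: [-1.4, 0.0, -0.6]
grip_width: 0.0499
finger_force: 62.4
```

Force is only the cap's weight (−0.6 N), so the cap is free. Lifting the rest.

Request:
apply_moves(claw=[0.042,0.042,0.042,0.042,0.042,0.042,0.042,0.042], xyz=[[0,0,-0.003],[0,0,-0.006],[0,0,-0.006],[0,0,-0.006],[0,0,-0.004],[0,0,0],[0,0,0],[0,0,0]], twist=[[0,0,0],[0,0,0],[0,0,0],[0,0,0],[0,0,0],[0,0,0],[0,0,0],[0,0,0]])

```text
clock: 13.75
position: [0.555, -0.1808, 0.1115]
tool_rot: [3.142, -0.0, 3.027]
force: [0.2, 1.0, -0.4]
grip_width: 0.05
finger_force: 62.3
```

Run:
```python
from h import *
b=grab('side');a=grab('scene')
s=bot.observe();print(s['position'],s['force'],s['grip_width'],s['finger_force'])
def crop(d,p,r):
    u,v=proj(d,p)[0].astype(int);return cv2.resize(d['img'][v-r:v+r,u-r:u+r],(400,400),interpolation=cv2.INTER_CUBIC)
B=[.551,-.18,.06]
cv2.imwrite('pics/9.png',np.hstack([crop(a,B,40),crop(b,B,40)])[:,:,::-1])
```

```text
[ 0.55500698 -0.18073785  0.11157149] [ 0.26413143 -0.59978322  0.02751046] 0.049841191513521635 62.30929644521666
```

View pics/9.png

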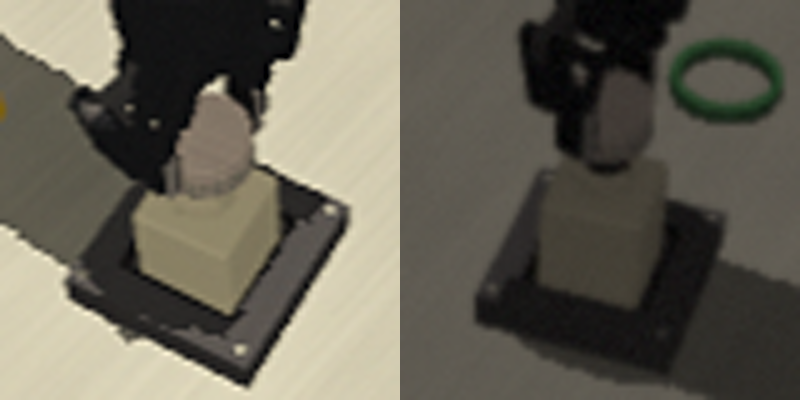

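The jar is seated with its neck showing, and the cap is held level above it (about 0.105 m above the jar's underside). Handing in.

```bash
python3 -c "
from workcell import bot
print(bot.job_done())"
```

```text
the job is handed in; nothing more can be done
None
```

I handed the job in with the jar seated and released in the dark steel block, and the cap unscrewed and held level about 2 cm above the mouth; no verdict came back.

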